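# Reverse the ratchet and slacken the screw clamp

## Task

The steel screw clamp holding the wooden strip was tightened with the ratchet that still sits on its screw, and the ratchet's direction lever is still set to tighten. Throw the lever fully over to the loosening side, then work the handle to and fro between its two stop pins until the screw has been backed off counter-clockwise (seen from above) by a good third of a turn or more and the foot stands clear of the strip. Leave the ratchet on the screw, the lever on the loosening side, and the strip and the things around where they are.

Things in the scene. Friction and masses are not known exactly. Their poses are not given: they have to be found in the camera images.
- ratchet_head (a point): centre of the ratchet's round steel head (68 mm wide, 24 mm thick), on the vertical axis of the clamp screw, 102 mm above the bench. It never leaves the screw. A neck 36 mm wide, as high as the head, runs to 60 mm out, then a bare shank 18 mm thick to 106 mm. Such a ratchet drives the way its lever's tab leans, and clicks freely the other way.
- ratchet_grip (a point): middle of the black rubber handle of the ratchet: a level round bar 28 mm thick, 92 mm long, 150 mm from the screw axis and 102 mm above the bench, pointing from the head roughly towards the robot, clear air below it. The line from ratchet_head to this point is the handle's direction.
- lever_tab (a point): centre of the upright dark steel thumb tab of the direction lever, on top of the ratchet: 8 mm thick across the handle, 12 mm along it, 118 to 150 mm above the bench (neck top 114 mm). The lever's pin is 44 mm out from the screw axis, the tab 30 mm farther out. It takes about 4 N sideways to throw; the push may first carry the handle along, clicking, to its stop pin.
- ratchet_lever (a joint): angle of the direction lever about its vertical pin, relative to the handle, rad, counter-clockwise from above positive. A spring snaps it over centre (0) to lean 0.45 to either side (0.25 or more if the pawl rests on a tooth). Negative (the start): handle drives the screw clockwise, tightening. Positive: handle drives it counter-clockwise, loosening.
- ratchet (a joint): angle of the handle about the screw axis, rad, counter-clockwise from above positive; 0 is midway between two steel stop pins 80 mm from the axis (tops 104 mm above the bench), which stop it at -0.70 and +0.70. It clicks freely with 1 to 3 N at the grip and drives with about 4 to 6 N.
- clamp_screw (a joint): turn of the clamp screw, rad, 0 = tight, grows counter-clockwise (loosening), 6 at most; stiff (0.55 N m) and stays where it is left. The ratchet has 14 teeth, so up to 0.55 rad of a stroke can be lost before it bites. A good third of a turn is 2.1.
- clamp_foot: round dark steel foot of the clamp, 40 mm across, 10 mm thick, under the beam; origin at the centre of its underside. It rises 2.9 mm per rad of the screw and lies on the strip at the start.
- fir_strip: pale grooved wooden strip 200 x 62 x 26 mm lying through the clamp, held under the foot; origin at the centre of its underside. Loose once the clamp is slack.
- screw_tub: clear tub with a red lid, 85 x 85 x 64 mm, loose beside the clamp on the left; origin at the centre of its underside. Leave alone.
- tape_measure: yellow tape measure 61 x 76 x 66 mm, loose beside the clamp on the right; origin at the centre of its underside. Leave alone.
- paste_pot0: small cream pot 45 mm wide, 34 mm high, loose behind the clamp; origin at the centre of its underside. Leave alone.

How it is judged:
By the outcome, as a careful person would: the job done as asked, in the order asked, and still so for the second after the job is handed in, with the robot touching nothing.
It also fails if it takes over 72 s, if anything falls off the work surface, if the arm or the gripper's body presses on something with over 40 N, if the wrist force passes 120 N, or if a joint passes its speed limit or range.

## Robot

A 6-joint arm with a two-finger parallel gripper is mounted at the origin on a cart in front of the work surface, level with it; the furniture and walls round the work are solid. World frame = base frame: x ahead of the robot, y to its left, z up, the work surface at z = 0. Lengths are in m, angles in degrees, forces in N, time in s.
With the tool pointing down it reaches from about 0.35 to 0.875 m from the base axis. Payload 15.5 kg.
Tool frame: the origin (TCP) lies midway between the tips of the shut fingers; the grasp point (between the pads) lies 19 mm behind it; z points along the fingers, y is the line along which they close (so a half turn about z gives the same grasp; the last joint's range is limited). The gripper opens to 85 mm and grips with 20 to 120 N. Pads are 22 mm wide; open, the fingers measure 114 mm over their backs; the gripper's body (76 mm by 85 mm) begins 54 mm behind the grasp point. The pads swing forward as they close: fully open they stand 13 mm farther back than shut.
Start: joints at [-72.966, 28.281, 77.091, -0, 74.628, -5.472], TCP at [0.239, -0.577, 0.231] pointing down, gripper open.
Joint ranges: [-166.48, 166.48], [-47.26, 123.95], [12.59, 153.08], [-70.14, 250.14], [6.76, 159.57], [-176.63, 176.63]. Speed limits (degrees/s): [108.29, 108.29, 147.25, 172.46, 172.46, 172.46].

## Interface

Orientations are given as [roll, pitch, yaw] about the fixed x, y, z axes, in that order (R = Rz(yaw) Ry(pitch) Rx(roll)).
In Python, from rig import get_obs, capture, sign_off gives the robot as it stands.
- The arm moves only by the tool drive_tool, never from a script. Its argument "motion" is a list that holds one entry, the list of rows, each a list of 7 numbers: the shift along the tool's x, y, z in m, then the turn, a rotation vector about the tool's x, y, z in rad, then the finger opening in m, from 0 to 0.0854. A call has 1 to 5 rows; each row is the pose to reach, as a shift and turn from the pose commanded when the call began, along the tool's axes at that moment; what a row does not reach only later rows make up. A row lasts 1/10 s, in which the tool goes at most 50 mm and 8.59 degrees, less where a joint would pass 70% of its speed; a pose out of reach is approached as far as the arm can. A call with a gripper value outside its range is refused whole. The fingers move at their own pace and stop on an object; "newtons" is the grip in N (left out, the last holds). Time passes only in rows, so rows that repeat a pose let the fingers close. It gives the time, the measured TCP pose, the force, the opening and the grip force at its end, in the units of the state.
- get_obs(): the state, without advancing time (a new reading comes with each control period).
- capture(name): name is "side" or "top"; returns a dict with "color" (420x560x3 uint8, blue, green, red), "fx", "fy", "cx", "cy" (pixels), "k1" (the pictures are not rectified: a ray, as slopes to the right and down, at radius r is drawn at 1 + k1 r^2 times it, then the intrinsics apply), "eye" and "orientation" of the camera in the world. Camera axes: x right, y up, looking along -z (the intrinsics and any distortion apply to the point x, -y, -z); pixel columns grow to the right and rows downward; lengths in m; the calibration is good to about 2 mm. A picture is of the moment at which its call begins. There is no depth.
- sign_off(): hands the job in; it is judged then, once.
The state is a dict: "clock": time; "joint_positions": joint angles; "joint_velocities": joint speeds; "tau": joint torques, N m; "ee_pos": TCP position; "tool_rot": TCP orientation; "ft_force": force on the tool from outside, world axes, zero at the start; "moment": the same for the moment, N m; "gripper_width": finger opening in m; "grasp_force": force on a finger pad.
Only numpy, scipy, OpenCV 4.12 (cv2) and the standard library are available. Lean on these libraries where they do the work, as an engineer would, in place of code of your own. Each camera call takes 0.05 s, during which the arm holds its last target. There are 200 camera calls.

## Working session

There is one attempt and no reset: what is moved stays moved. The work goes in short steps, Python scripts to look and compute and a tool call to move; the robot and the scene stay as the last step left them, time stands still between calls to the robot, and variables do not carry over. Pictures are saved under pics/ and viewed, at most 11 in all, crops included, and the job is handed in when it is done.

Besides the shell and the picture viewer there is one more tool, called in YAML: its name, and indented under it one key for each argument. drive_tool: Moves the arm, as the interface text tells. Its arguments: {"type":"object","properties":{"motion":{"type":"array","items":{"type":"array","items":{"type":"array","items":{"type":"number"}}}},"newtons":{"type":"number"}},"required":["motion"]}

```bash
ls; mkdir -p pics; cat > h.py <<'E'
import numpy as np, cv2
from scipy.spatial.transform import Rotation as R
from rig import get_obs, capture
def rot(c):
    o=np.array(c["orientation"],float)
    return o if o.shape==(3,3) else (R.from_euler('xyz',o,degrees=True).as_matrix() if o.size==3 else R.from_quat(o).as_matrix())
def K(c): return np.array([[c["fx"],0,c["cx"]],[0,c["fy"],c["cy"]],[0,0,1.]]),np.array([c["k1"],0,0,0,0.])
def onplane(c,uv,z):
    k,d=K(c); p=cv2.undistortPoints(np.array(uv,float).reshape(-1,1,2),k,d).reshape(-1,2)
    v=np.c_[p[:,0],-p[:,1],-np.ones(len(p))]@rot(c).T
    e=np.array(c["eye"]); return e+v*((z-e[2])/v[:,2])[:,None]
def proj(c,P):
    q=(np.atleast_2d(P)-np.array(c["eye"]))@rot(c)
    k,d=K(c); return cv2.projectPoints(q*[1,-1,-1],np.zeros(3),np.zeros(3),k,d)[0].reshape(-1,2)
E
python3 - <<'E'
from h import *
for n in("side","top"):
    c=capture(n);cv2.imwrite(f"pics/{n}0.png",c["color"]);print({k:v for k,v in c.items() if k!="color"})
print(get_obs())
E
```

```text
pics
{'fx': 411.1520791271462, 'fy': 411.1520791271462, 'cx': 278.3273122242002, 'cy': 208.32144113874222, 'k1': -0.02160960466503335, 'eye': array([ 0.40785381, -0.90767557,  0.44375252]), 'orientation': array([ 66.50364581,  -0.67914059, -13.39122707])}
{'fx': 533.0164599253594, 'fy': 533.0164599253594, 'cx': 285.4395343257334, 'cy': 213.6887285869352, 'k1': -0.10279759027795643, 'eye': array([ 0.41900312, -0.12343017,  1.26629678]), 'orientation': array([  8.81977473,  -0.19505588, -90.42451832])}
{'clock': 0.1, 'joint_positions': array([-7.29682599e+01,  2.83094565e+01,  7.71233247e+01, -1.35778033e-03,
        7.46278445e+01, -5.47202412e+00]), 'joint_velocities': array([ 0.02616537, -0.10730885, -0.12848085,  0.0138651 ,  0.01066194,
       -0.07736998]), 'tau': array([ 2.72734796e-03, -8.83588243e+01, -3.84565616e+01,  1.39085773e-04,
        5.13545456e-03, -4.28273609e-06]), 'ee_pos': array([ 0.23911469, -0.57710684,  0.23078166]), 'tool_rot': array([-1.79939526e+02, -4.47839486e-03,  2.25041225e+01]), 'ft_force': array([0.61303095, 0.60340221, 0.44353219]), 'moment': array([-0.00424226,  0.0071952 , -0.08389797]), 'grasp_force': 0.0, 'gripper_width': 0.08553696671001321}
```

View pics/top0.png

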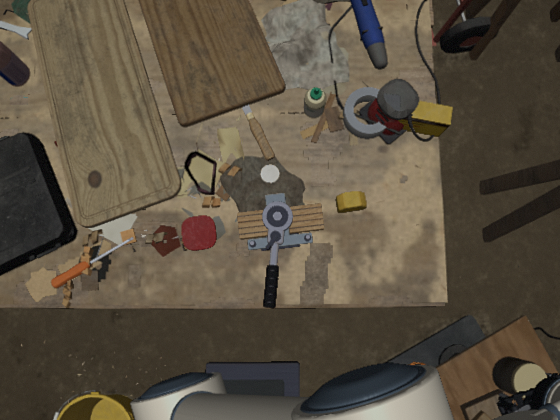

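View pics/side0.png

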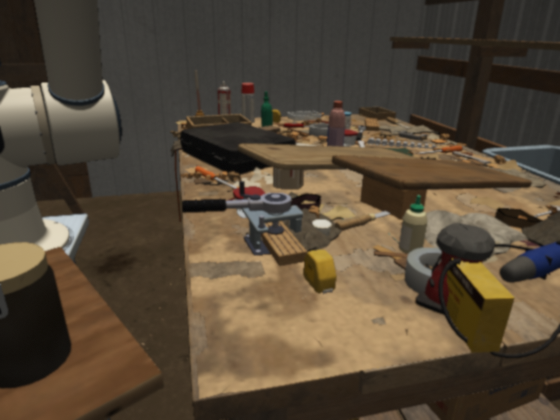

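The top view shows the head near (277,216), the grip from about (271,266) to (269,305), the pins near (251,244) and (307,240), the tub at (199,232) and the tape at (351,201). Next I'll turn these into positions and look at an enlarged crop.

```bash
python3 - <<'E'
from h import *
c=capture("top")
im=c["color"]
cv2.imwrite("pics/crop1.png",cv2.resize(im[180:320,205:355],None,fx=4.2,fy=4.2,interpolation=cv2.INTER_CUBIC)[:600])
print(onplane(c,[(277,216)],.114), onplane(c,[(271.5,266),(269.5,305)],.102), onplane(c,[(251,244),(307,240)],.104))
g=(im.max(2)<45).astype(np.uint8); g[:255]=0;g[312:]=0;g[:,:255]=0;g[:,290:]=0
n,l,s,ce=cv2.connectedComponentsWithStats(g);i=1+s[1:,4].argmax();print(s[i],ce[i],onplane(c,ce[i],.102))
h,=onplane(c,[(277,216)],.114);gr,=onplane(c,ce[i],.102);print(np.linalg.norm((h-gr)[:2]),np.degrees(np.arctan2(*(gr-h)[1::-1])))
E
```

```text
[[ 0.59277615 -0.11018962  0.114     ]] [[ 0.48446288 -0.09749766  0.102     ]
 [ 0.40030776 -0.09283076  0.102     ]] [[ 0.5327018  -0.05285347  0.104     ]
 [ 0.54064848 -0.17553225  0.104     ]]
[263 265  16  44 494] [270.46963563 286.61133603] [[ 0.43981759 -0.09508302  0.102     ]]
0.1537027314796663 174.3596040692266
```

View pics/crop1.png

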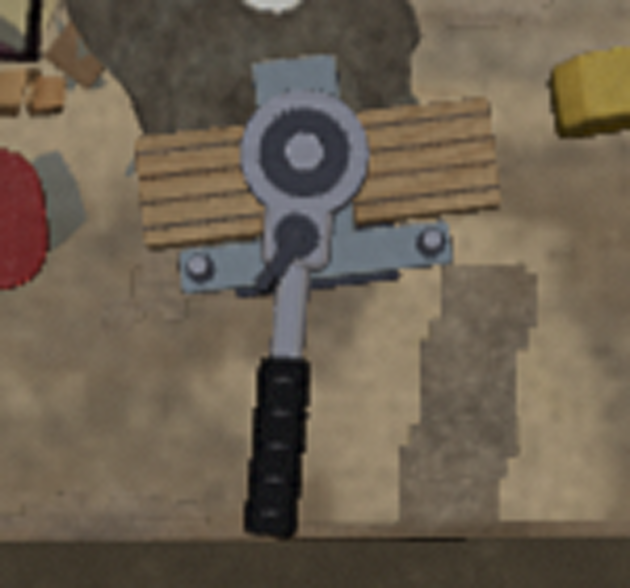

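The crop shows the head at about (305,153), the pins at (200,266) and (431,240), and the lever pin at (293,235). The tab leans to the left (+y) of the handle, at about (262,282). I'll set out with the fingers closed towards the tab's +y side.

drive_tool:
  motion:
    - [[0.03,-0.024,0,0,0,0.1,0],[0.07,-0.056,0,0,0,0.2,0],[0.11,-0.088,0,0,0,0.3,0],[0.15,-0.12,0,0,0,0.4,0],[0.187,-0.15,0,0,0,0.49,0]]
  newtons: 40

```text
clock: 0.65
ee_pos: [0.3545, -0.3666, 0.2312]
tool_rot: [-180.0, -0.0, -5.8]
ft_force: [1.2, -1.0, -0.1]
gripper_width: 0.0118
grasp_force: 0.0
```

```bash
cat >> h.py <<'E'
H=np.array([.592,-.111])
def to(P,yaw):
    o=get_obs();M=R.from_euler('xyz',o["tool_rot"],degrees=True);d=M.inv()
    print("at",o["ee_pos"].round(4),o["tool_rot"].round(1),"clock",o["clock"],"F",o["ft_force"].round(1),"w",round(o["gripper_width"],4))
    print("shift",d.apply(np.array(P)-o["ee_pos"]).round(4),"rv",(d*R.from_euler('xyz',[180,0,yaw],degrees=True)).as_rotvec().round(3))
def pol(ang,r,lat,z):  # lat: to the clockwise side of the handle
    a=np.radians(ang);return np.r_[H+r*np.array([np.cos(a),np.sin(a)])+lat*np.array([np.sin(a),-np.cos(a)]),z]
E
python3 - <<'E'
from h import *
c=capture("top")
s=205+np.array([305,200,431,262])/4.2; t=180+np.array([153,266,240,282])/4.2
print([onplane(c,[(a,b)],z).round(4) for a,b,z in zip(s,t,[.114,.104,.104,.14])])
print(pol(174.4,71,13,0)*0+pol(174.4,.071,.013,.14))
to(pol(174.4,.072,.045,.15),-5.6)
E
```

```text
[array([[ 0.5918, -0.1115,  0.114 ]]), array([[ 0.5341, -0.0564,  0.104 ]]), array([[ 0.5469, -0.177 ,  0.104 ]]), array([[ 0.5223, -0.0898,  0.14  ]])]
[ 0.52260743 -0.09113366  0.14      ]
at [ 0.3566 -0.3603  0.2311] [-179.8    0.    -6.2] clock 0.7 F [2.9 8.4 1. ] w 0.0046
shift [ 0.1346 -0.3172  0.0822] rv [-0.004  0.    -0.01 ]
```

drive_tool:
  motion:
    - [[0.018,-0.04,0,0,0,0,0],[0.036,-0.085,0,0,0,0,0],[0.054,-0.13,0,0,0,0,0],[0.072,-0.17,0,0,0,0,0],[0.09,-0.21,0,0,0,0,0]]

```text
clock: 1.2
ee_pos: [0.4644, -0.1663, 0.2313]
tool_rot: [-180.0, 0.0, -5.6]
ft_force: [0.9, -0.7, 0.7]
gripper_width: 0.0001
grasp_force: 0.0
```

drive_tool:
  motion:
    - [[0.015,-0.04,0.02,0,0,0,0],[0.03,-0.075,0.04,0,0,0,0],[0.044,-0.1,0.06,0,0,0,0],[0.044,-0.107,0.08,0,0,0,0],[0.044,-0.107,0.08,0,0,0,0]]

```text
clock: 1.7
ee_pos: [0.5169, -0.0645, 0.1491]
tool_rot: [-180.0, 0.2, -5.5]
ft_force: [-0.1, -0.3, 0.5]
gripper_width: -0.0001
grasp_force: 0.0
```

```bash
python3 - <<'E'
from h import *
to(pol(174.4,.072,.045,.124),-5.6)
c=capture("top");cv2.imwrite("pics/crop2.png",cv2.resize(c["color"][160:320,180:355],None,fx=3.4,fy=3.4,interpolation=cv2.INTER_CUBIC))
E
```

```text
at [ 0.5169 -0.0645  0.1491] [-180.     0.2   -5.5] clock 1.7 F [-0.1 -0.3  0.5] w -0.0001
shift [ 0.0074 -0.006   0.0251] rv [-0.001  0.004  0.003]
```

View pics/crop2.png

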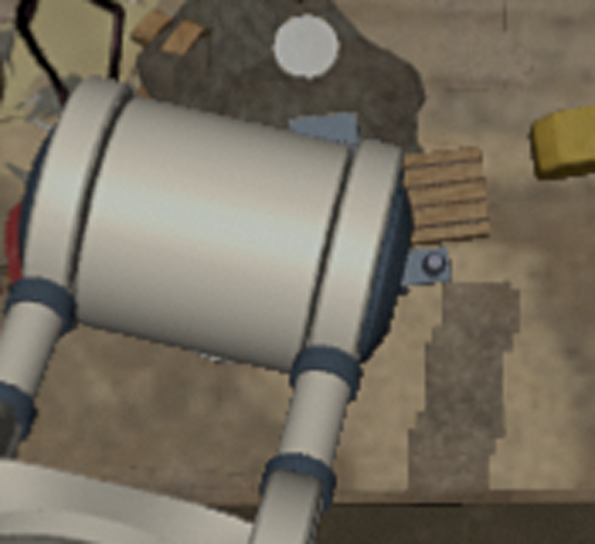

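The arm hides the ratchet from the top camera, with only the right pin visible at (433,263). I'll use the side view from here. Next I descend beside the tab.

drive_tool:
  motion:
    - [[0.007,-0.006,0.005,0,0,0,0],[0.007,-0.006,0.015,0,0,0,0],[0.007,-0.006,0.025,0,0,0,0],[0.007,-0.006,0.025,0,0,0,0]]

```text
clock: 2.15
ee_pos: [0.5248, -0.0608, 0.1251]
tool_rot: [-180.0, 0.1, -5.6]
ft_force: [0.2, 0.6, 0.1]
gripper_width: 0.0
grasp_force: 0.0
```

```bash
python3 - <<'E'
from h import *
to(pol(174.4,.072,.045,.124),-5.6)
c=capture("side");cv2.imwrite("pics/s1.png",cv2.resize(c["color"][130:270,150:350],None,fx=4,fy=4,interpolation=cv2.INTER_CUBIC))
# arc rows: rotate +a (world ccw) about the screw axis, tool at lateral L, radius r, yaw = handle-180
for r,L,st in((.072,.04,4),(.14,0,4),(.14,0,-4)):
    a0=174.4; M=R.from_euler('xyz',[180,0,a0-180],degrees=True)
    print(r,[np.r_[M.inv().apply(pol(a0+k*st,r,L,0)-pol(a0,r,L,0)),-np.radians(k*st)].round(4).tolist() for k in range(1,6)])
E
```

```text
at [ 0.5248 -0.0608  0.1251] [-1.8e+02  1.0e-01 -5.6e+00] clock 2.15 F [0.2 0.6 0.1] w 0.0
shift [-0.0002 -0.0016  0.0011] rv [-0.     0.002  0.   ]
0.072 [[-0.0026, 0.0051, 0.0, -0.0698], [-0.0049, 0.0104, 0.0, -0.1396], [-0.0067, 0.0158, 0.0, -0.2094], [-0.0082, 0.0214, 0.0, -0.2793], [-0.0093, 0.027, 0.0, -0.3491]]
0.14 [[0.0003, 0.0098, 0.0, -0.0698], [0.0014, 0.0195, 0.0, -0.1396], [0.0031, 0.0291, 0.0, -0.2094], [0.0054, 0.0386, 0.0, -0.2793], [0.0084, 0.0479, 0.0, -0.3491]]
0.14 [[0.0003, -0.0098, -0.0, 0.0698], [0.0014, -0.0195, -0.0, 0.1396], [0.0031, -0.0291, -0.0, 0.2094], [0.0054, -0.0386, -0.0, 0.2793], [0.0084, -0.0479, -0.0, 0.3491]]
```

View pics/s1.png

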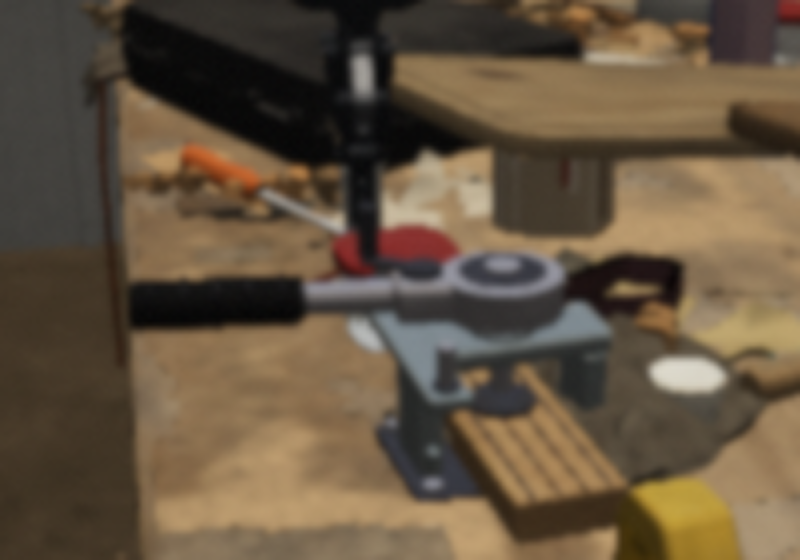

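The finger stands just behind the tab at about (363,240), in line with the lever. Now I push on it, a little straight first.

drive_tool:
  motion:
    - [[0,0.004,0,0,0,0,0],[0,0.008,0,0,0,0,0],[0,0.011,0,0,0,0,0],[0,0.014,0,0,0,0,0],[0,0.017,0,0,0,0,0]]

```text
clock: 2.7
ee_pos: [0.5238, -0.0777, 0.1264]
tool_rot: [-180.0, 0.0, -5.6]
ft_force: [-1.1, 0.6, 0.6]
gripper_width: 0.0001
grasp_force: 0.7
```

drive_tool:
  motion:
    - [[-0.001,0.005,0,0,0,-0.07,0],[-0.002,0.01,0,0,0,-0.14,0],[-0.003,0.015,0,0,0,-0.21,0],[-0.003,0.02,0,0,0,-0.28,0],[-0.003,0.025,0,0,0,-0.35,0]]

```text
clock: 3.2
ee_pos: [0.5183, -0.1023, 0.1263]
tool_rot: [-180.0, 0.0, 14.7]
ft_force: [0.9, 0.1, 0.1]
gripper_width: 0.0001
grasp_force: 0.7
```

```bash
python3 - <<'E'
from h import *
to(pol(194,.072,.030,.124),14)
c=capture("side");cv2.imwrite("pics/s2.png",cv2.resize(c["color"][130:270,150:350],None,fx=4,fy=4,interpolation=cv2.INTER_CUBIC))
E
```

```text
at [ 0.5183 -0.1023  0.1263] [-180.     0.    14.7] clock 3.2 F [0.9 0.1 0.1] w 0.0001
shift [-0.0025 -0.0038  0.0023] rv [-0.     0.     0.011]
```

View pics/s2.png

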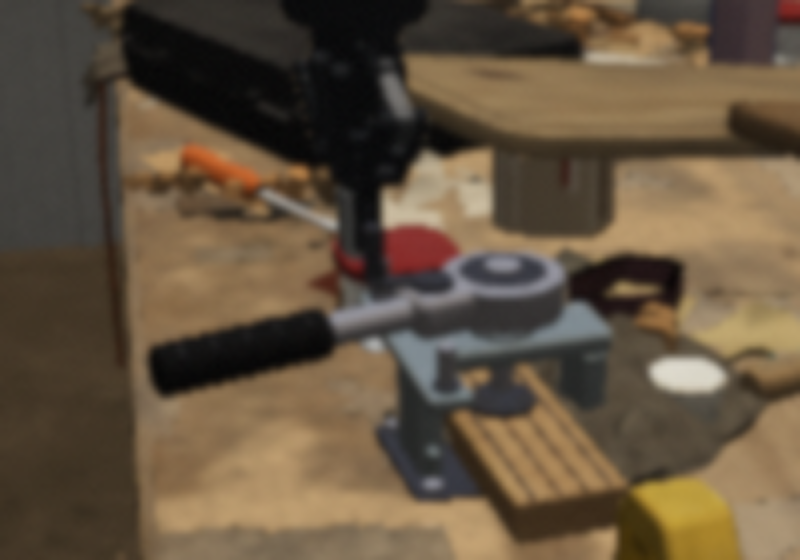

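The handle is swinging along: the grip's end is now at about (175,370), with the finger at the tab at (370,270). I'll keep following the arc.

drive_tool:
  motion:
    - [[-0.001,0.005,0,0,0,-0.07,0],[-0.002,0.01,0,0,0,-0.14,0],[-0.003,0.016,0,0,0,-0.21,0],[-0.003,0.021,0,0,0,-0.28,0],[-0.003,0.027,0,0,0,-0.35,0]]

```text
clock: 3.75
ee_pos: [0.5219, -0.1289, 0.1261]
tool_rot: [-179.9, 0.0, 34.6]
ft_force: [-2.8, 2.4, 0.5]
gripper_width: 0.0001
grasp_force: 1.4
```

drive_tool:
  motion:
    - [[-0.001,0.004,0,0,0,-0.05,0],[-0.002,0.007,0,0,0,-0.1,0],[-0.002,0.011,0,0,0,-0.14,0],[-0.002,0.014,0,0,0,-0.18,0],[-0.002,0.016,0,0,0,-0.2,0]]

```text
clock: 4.25
ee_pos: [0.5259, -0.1414, 0.1256]
tool_rot: [-179.5, 0.2, 46.0]
ft_force: [-25.1, 14.9, 19.4]
gripper_width: -0.0002
grasp_force: 13.0
```

```bash
python3 - <<'E'
from h import *
to(pol(226,.072,.005,.124),46)
c=capture("side");cv2.imwrite("pics/s3.png",cv2.resize(c["color"][130:270,150:350],None,fx=4,fy=4,interpolation=cv2.INTER_CUBIC))
E
```

```text
at [ 0.5259 -0.1414  0.1256] [-179.5    0.2   46. ] clock 4.25 F [-25.1  14.9  19.4] w -0.0002
shift [-0.0042  0.0214  0.0015] rv [-0.008  0.003 -0.   ]
```

View pics/s3.png

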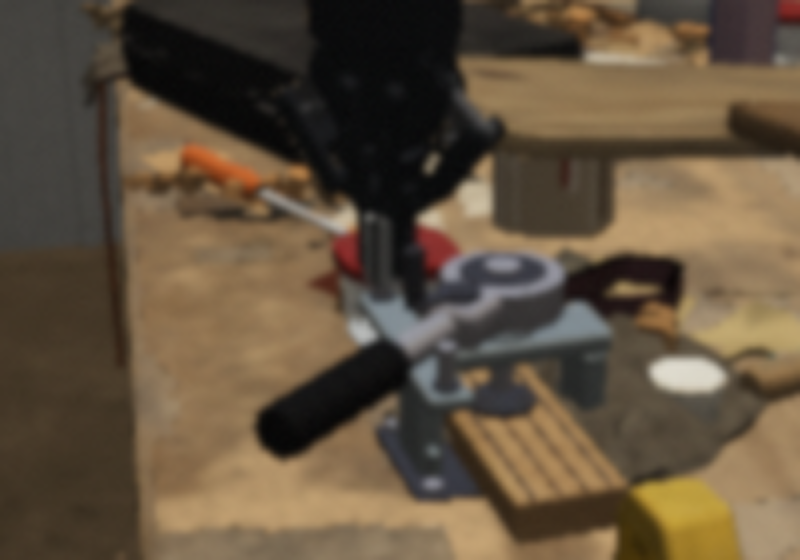

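The handle lies against its stop: the grip's end is at about (285,430), and the tab at (413,275) stands right of the finger. The force has risen, so I'm checking the geometry before pushing on.

```bash
python3 - <<'E'
from h import *
c=capture("side");o=get_obs();print(o["clock"],o["ft_force"],o["ee_pos"])
f=lambda u,v:(150+u/4,130+v/4)
e=onplane(c,[f(285,430)],.102)[0];d=e[:2]-H;print("grip end",e,np.hypot(*d),np.degrees(np.arctan2(d[1],d[0]))%360)
e=onplane(c,[f(413,248)],.150)[0];d=e[:2]-H;a=np.radians(226);print("tab top",e,"r",d@[np.cos(a),np.sin(a)],"lat",d@[np.sin(a),-np.cos(a)])
for ang in(215,220,226): print(ang,(proj(c,[pol(ang,.196,0,.102),pol(ang,.104,0,.102)])-[150,130])*4)
for lat in(.013,0,-.013): print(lat,((proj(c,[pol(226,.072,lat,.118),pol(226,.072,lat,.150)])-[150,130])*4).round().tolist())
E
```

```text
4.35 [-16.60364262  13.46252368   6.10834314] [ 0.5259465  -0.14129646  0.12546867]
grip end [ 0.4637165  -0.25012022  0.102     ] 0.18923819124052443 227.32068196341248
tab top [ 0.53806919 -0.16258381  0.15      ] r 0.07456976966157816 lat 0.002961452211740981
215 [[207.96230033 410.32683465]
 [354.87733443 348.80345469]]
220 [[233.29648369 421.47729685]
 [368.1556154  353.82526948]]
226 [[267.7225063  433.61909334]
 [385.70725128 359.21971748]]
0.013 [[400.0, 302.0], [399.0, 242.0]]
0 [[422.0, 307.0], [421.0, 248.0]]
-0.013 [[443.0, 313.0], [443.0, 253.0]]
```

The handle is at 227° on its stop, and the tab is 3 to 5 mm short of centre. I'll push on straight and gently.

drive_tool:
  motion:
    - [[0,0.002,0,0,0,0,0],[0,0.004,0,0,0,0,0],[0,0.006,0,0,0,0,0]]

```text
clock: 4.65
ee_pos: [0.5342, -0.1476, 0.1263]
tool_rot: [180.0, 0.0, 45.9]
ft_force: [0.5, 0.0, 0.3]
gripper_width: -0.0001
grasp_force: 0.0
```

```bash
python3 - <<'E'
from h import *
c=capture("side");cv2.imwrite("pics/s4.png",cv2.resize(c["color"][160:260,200:320],None,fx=6,fy=6,interpolation=cv2.INTER_CUBIC))
to(pol(226,.072,.005,.124),46)
E
```

```text
at [ 0.5348 -0.1479  0.1264] [179.9  -0.   45.9] clock 4.7 F [ 0.4 -1.6  0.6] w 0.0001
shift [-0.0056  0.0105  0.0024] rv [ 0.001 -0.    -0.001]
```

View pics/s4.png

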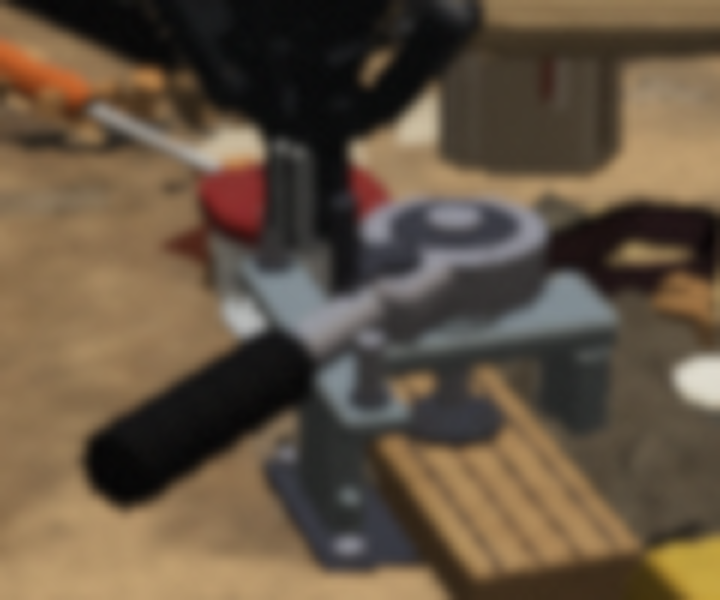

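The force vanished, so the lever has gone over centre; the tab is at about (345,230), next to the finger. I'll push on to drive it fully over.

drive_tool:
  motion:
    - [[-0.001,0.003,0,0,0,0,0],[-0.003,0.006,0,0,0,0,0],[-0.005,0.008,0,0,0,0,0]]

```text
clock: 5.0
ee_pos: [0.5365, -0.1568, 0.1262]
tool_rot: [-180.0, -0.0, 46.0]
ft_force: [-1.8, 4.8, -0.1]
gripper_width: -0.0003
grasp_force: 2.1
```

```bash
python3 - <<'E'
from h import *
to(pol(226,.072,.005,.124),46)
E
```

```text
at [ 0.5365 -0.1568  0.1262] [-180.   -0.   46.] clock 5.0 F [-1.8  4.8 -0.1] w -0.0003
shift [-0.0005  0.0031  0.0022] rv [-0. -0. -0.]
```

drive_tool:
  motion:
    - [[0,0.002,0,0,0,0,0],[0,0.004,0,0,0,0,0],[0,0.004,0,0,0,0,0]]

```text
clock: 5.3
ee_pos: [0.5382, -0.1586, 0.126]
tool_rot: [-179.8, 0.0, 46.0]
ft_force: [-5.6, 9.0, 3.6]
gripper_width: -0.0
grasp_force: 5.0
```

drive_tool:
  motion:
    - [[0,-0.02,-0.01,0,0,0,0],[0,-0.04,-0.04,0,0,0,0],[0,-0.04,-0.085,0,0,0,0],[-0.03,-0.04,-0.09,0,0,0,0.03],[-0.075,-0.04,-0.09,0,0,0,0.06]]

```text
clock: 5.8
ee_pos: [0.4598, -0.186, 0.2181]
tool_rot: [179.7, -0.1, 46.2]
ft_force: [-0.2, -1.8, -0.6]
gripper_width: 0.0286
grasp_force: 0.0
```

```bash
python3 - <<'E'
from h import *
to(pol(226,.142,.0,.22),46)
c=capture("side");cv2.imwrite("pics/s5.png",cv2.resize(c["color"][160:260,200:320],None,fx=6,fy=6,interpolation=cv2.INTER_CUBIC))
for lat in(.013,0,-.013): print(lat,((proj(c,[pol(226,.072,lat,.118),pol(226,.072,lat,.150)])-[200,160])*6).round().tolist())
E
```

```text
at [ 0.4598 -0.186   0.2181] [ 1.797e+02 -1.000e-01  4.620e+01] clock 5.8 F [-0.2 -1.8 -0.6] w 0.0286
shift [ 0.0037  0.0431 -0.0017] rv [ 0.004 -0.001  0.003]
0.013 [[300.0, 273.0], [299.0, 184.0]]
0 [[332.0, 281.0], [331.0, 191.0]]
-0.013 [[365.0, 289.0], [365.0, 199.0]]
```

View pics/s5.png

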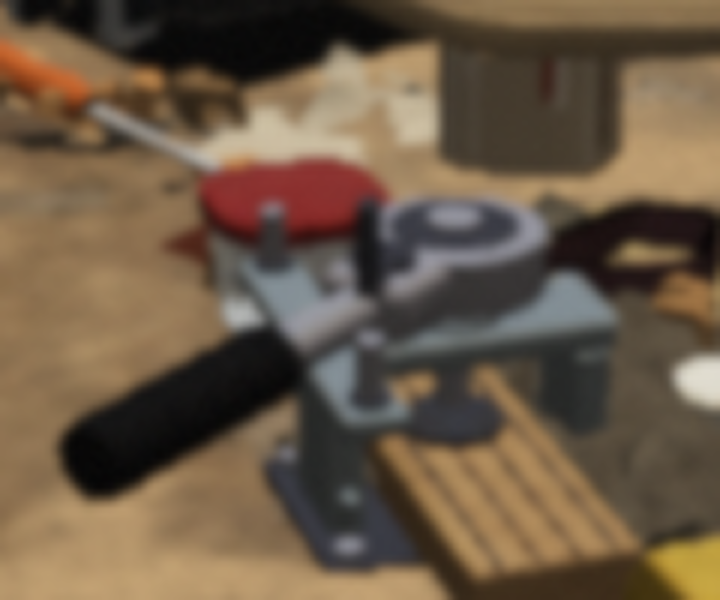

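The lever is fully over: the tab at (370,200–290) matches the predicted lean of about 13 mm to the loosening side. The handle is near 224°. Next I straddle the grip.

drive_tool:
  motion:
    - [[0.003,0.02,0,0,0,0.03,0.065],[0.004,0.04,0.03,0,0,0.03,0.065],[0.004,0.041,0.07,0,0,0.03,0.065],[0.004,0.041,0.085,0,0,0.03,0.065],[0.004,0.041,0.085,0,0,0.03,0.065]]

```text
clock: 6.35
ee_pos: [0.4895, -0.2109, 0.1292]
tool_rot: [-179.8, 0.1, 44.3]
ft_force: [-0.2, -0.1, 0.3]
gripper_width: 0.0649
grasp_force: 0.0
```

```bash
python3 - <<'E'
from h import *
to(pol(224,.142,.0,.075),44)
c=capture("side");cv2.imwrite("pics/s6.png",cv2.resize(c["color"][130:270,150:350],None,fx=4,fy=4,interpolation=cv2.INTER_CUBIC))
E
```

```text
at [ 0.4895 -0.2109  0.1292] [-1.798e+02  1.000e-01  4.430e+01] clock 6.35 F [-0.2 -0.1  0.3] w 0.0649
shift [ 0.0012 -0.0004  0.0542] rv [-0.004  0.001  0.004]
```

View pics/s6.png

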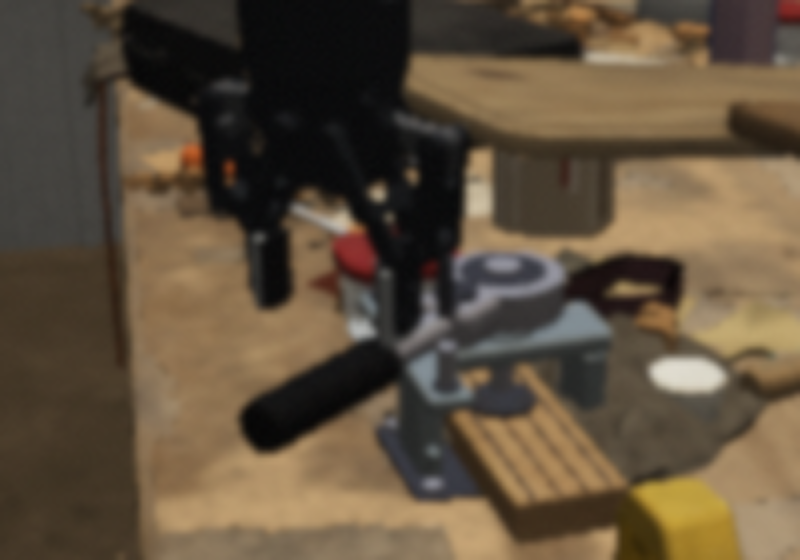

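The open fingers, with tips near (270,300) and (405,330), stand either side of the grip at about (330,390). I lower them, then make the first return stroke clockwise, which clicks freely.

drive_tool:
  motion:
    - [[0.001,0,0.015,0,0,0,0.065],[0.001,0,0.035,0,0,0,0.065],[0.001,0,0.054,0,0,0,0.05],[0.001,0,0.054,0,0,0,0.04],[0.001,0,0.054,0,0,0,0.04]]

```text
clock: 6.9
ee_pos: [0.492, -0.2108, 0.0785]
tool_rot: [179.9, -0.0, 44.3]
ft_force: [0.0, -0.4, 0.2]
gripper_width: 0.0401
grasp_force: 0.0
```

drive_tool:
  motion:
    - [[0,-0.01,0,0,0,0.07,0.04],[0.0015,-0.02,0,0,0,0.14,0.04],[0.003,-0.029,0,0,0,0.21,0.04],[0.0055,-0.039,0,0,0,0.28,0.04],[0.0085,-0.048,0,0,0,0.35,0.04]]

```text
clock: 7.4
ee_pos: [0.4647, -0.1705, 0.079]
tool_rot: [179.9, -0.1, 24.1]
ft_force: [0.2, -1.6, -0.3]
gripper_width: 0.0401
grasp_force: 0.6
```

```bash
python3 - <<'E'
from h import *
to(pol(204,.142,.0,.075),24)
E
```

```text
at [ 0.4647 -0.1705  0.079 ] [ 1.799e+02 -1.000e-01  2.410e+01] clock 7.4 F [ 0.2 -1.6 -0.3] w 0.0401
shift [-0.0015 -0.0026  0.004 ] rv [ 0.002 -0.002  0.001]
```

drive_tool:
  motion:
    - [[0,-0.01,0,0,0,0.07,0.04],[0.001,-0.02,0,0,0,0.14,0.04],[0.0025,-0.03,0,0,0,0.21,0.04],[0.005,-0.04,0,0,0,0.28,0.04],[0.008,-0.05,0,0,0,0.35,0.04]]

```text
clock: 7.9
ee_pos: [0.4517, -0.1215, 0.0789]
tool_rot: [179.9, -0.1, 4.0]
ft_force: [-0.6, -1.2, 1.0]
gripper_width: 0.0397
grasp_force: 1.0
```

drive_tool:
  motion:
    - [[0,-0.01,0,0,0,0.07,0.04],[0.0015,-0.02,0,0,0,0.14,0.04],[0.003,-0.029,0,0,0,0.21,0.04],[0.0055,-0.039,0,0,0,0.28,0.04],[0.0085,-0.048,0,0,0,0.35,0.04]]

```text
clock: 8.4
ee_pos: [0.4567, -0.0727, 0.0789]
tool_rot: [180.0, -0.1, -16.0]
ft_force: [-0.3, -0.7, -0.3]
gripper_width: 0.04
grasp_force: 0.4
```

drive_tool:
  motion:
    - [[0,-0.007,0,0,0,0.05,0.04],[0.001,-0.014,0,0,0,0.1,0.04],[0.002,-0.02,0,0,0,0.14,0.04],[0.003,-0.026,0,0,0,0.19,0.04]]

```text
clock: 8.8
ee_pos: [0.4666, -0.0486, 0.0788]
tool_rot: [-180.0, -0.1, -26.9]
ft_force: [-2.2, -0.6, -0.4]
gripper_width: 0.0398
grasp_force: 0.7
```

```bash
python3 - <<'E'
from h import *
to(pol(146,.142,.0,.077),-34)
o=get_obs()["ee_pos"][:2]-H;print(np.hypot(*o),np.degrees(np.arctan2(o[1],o[0]))%360)
E
```

```text
at [ 0.4666 -0.0486  0.0788] [-1.80e+02 -1.00e-01 -2.69e+01] clock 8.8 F [-2.2 -0.6 -0.4] w 0.0398
shift [-0.0008 -0.0187  0.0018] rv [-0.    -0.002  0.125]
0.14009924337620755 153.56112175532468
```

drive_tool:
  motion:
    - [[0,-0.007,0,0,0,0.05,0.04],[0.001,-0.014,0,0,0,0.1,0.04],[0.002,-0.02,0,0,0,0.14,0.04],[0.003,-0.024,0,0,0,0.17,0.04]]

```text
clock: 9.2
ee_pos: [0.4805, -0.0284, 0.0789]
tool_rot: [-179.9, -0.1, -36.6]
ft_force: [0.0, -0.5, 0.2]
gripper_width: 0.0397
grasp_force: 0.0
```

drive_tool:
  motion:
    - [[0,0.01,0,0,0,-0.07,0.04],[0.0015,0.02,0,0,0,-0.14,0.04],[0.003,0.029,0,0,0,-0.21,0.04],[0.0055,0.039,0,0,0,-0.28,0.04],[0.0085,0.048,0,0,0,-0.35,0.04]]

```text
clock: 9.7
ee_pos: [0.4588, -0.0727, 0.079]
tool_rot: [-180.0, -0.2, -16.3]
ft_force: [3.9, 4.0, 0.3]
gripper_width: 0.0398
grasp_force: 2.2
```

drive_tool:
  motion:
    - [[0,0.01,0,0,0,-0.07,0.04],[0.0015,0.02,0,0,0,-0.14,0.04],[0.003,0.029,0,0,0,-0.21,0.04],[0.0055,0.039,0,0,0,-0.28,0.04],[0.0085,0.048,0,0,0,-0.35,0.04]]

```text
clock: 10.2
ee_pos: [0.4535, -0.1213, 0.079]
tool_rot: [179.9, -0.2, 3.7]
ft_force: [2.1, 5.5, 0.8]
gripper_width: 0.0402
grasp_force: 2.2
```

```bash
cat >>h.py <<'E'
def st():
    o=get_obs();p=o["ee_pos"][:2]-H;print("r",np.hypot(*p).round(4),"ang",(np.degrees(np.arctan2(p[1],p[0]))%360).round(1),"yaw",o["tool_rot"][2].round(1),"F",o["ft_force"].round(1),o["clock"])
E
python3 - <<'E'
from h import *
st()
E
```

```text
r 0.1388 ang 184.3 yaw 3.7 F [2.1 5.5 0.8] 10.2
```

It is driving at about 5 N. I'll finish the stroke.

drive_tool:
  motion:
    - [[0,0.01,0,0,0,-0.07,0.04],[0.0015,0.02,0,0,0,-0.14,0.04],[0.003,0.029,0,0,0,-0.21,0.04],[0.0055,0.039,0,0,0,-0.28,0.04],[0.008,0.049,0,0,0,-0.35,0.04]]

```text
clock: 10.7
ee_pos: [0.4642, -0.1695, 0.079]
tool_rot: [179.9, -0.1, 23.8]
ft_force: [1.3, 5.6, -0.4]
gripper_width: 0.0402
grasp_force: 2.1
```

drive_tool:
  motion:
    - [[0,0.01,0,0,0,-0.07,0.04],[0.0015,0.02,0,0,0,-0.14,0.04],[0.003,0.029,0,0,0,-0.21,0.04],[0.0055,0.039,0,0,0,-0.28,0.04],[0.0085,0.048,0,0,0,-0.35,0.04]]

```text
clock: 11.2
ee_pos: [0.4908, -0.2098, 0.0789]
tool_rot: [179.9, -0.0, 43.9]
ft_force: [-0.4, 5.7, 0.8]
gripper_width: 0.0402
grasp_force: 2.1
```

drive_tool:
  motion:
    - [[0,0.004,0,0,0,-0.03,0.04],[0,0.007,0,0,0,-0.05,0.04]]

```text
clock: 11.4
ee_pos: [0.4956, -0.2148, 0.0788]
tool_rot: [179.9, -0.0, 46.6]
ft_force: [-1.3, 4.0, 2.5]
gripper_width: 0.0401
grasp_force: 2.0
```

```bash
python3 - <<'E'
from h import *
st()
E
```

```text
r 0.1417 ang 227.1 yaw 46.6 F [-1.3  4.   2.5] 11.4
```

Stroke one is done. Now a second full to-and-fro.

drive_tool:
  motion:
    - [[0,-0.01,0,0,0,0.07,0.04],[0.0015,-0.02,0,0,0,0.14,0.04],[0.003,-0.029,0,0,0,0.21,0.04],[0.0055,-0.039,0,0,0,0.28,0.04],[0.0085,-0.048,0,0,0,0.35,0.04]]

```text
clock: 11.9
ee_pos: [0.4665, -0.1758, 0.0785]
tool_rot: [179.9, -0.1, 26.3]
ft_force: [0.5, -2.5, -0.8]
gripper_width: 0.04
grasp_force: 0.9
```

drive_tool:
  motion:
    - [[0,-0.01,0,0,0,0.07,0.04],[0.0015,-0.02,0,0,0,0.14,0.04],[0.003,-0.029,0,0,0,0.21,0.04],[0.0055,-0.039,0,0,0,0.28,0.04],[0.0085,-0.048,0,0,0,0.35,0.04]]

```text
clock: 12.4
ee_pos: [0.4527, -0.1288, 0.0784]
tool_rot: [179.9, -0.1, 6.3]
ft_force: [-1.0, 0.1, -0.2]
gripper_width: 0.0401
grasp_force: 0.4
```

drive_tool:
  motion:
    - [[0,-0.01,0,0,0,0.07,0.04],[0.0015,-0.02,0,0,0,0.14,0.04],[0.003,-0.029,0,0,0,0.21,0.04],[0.0055,-0.039,0,0,0,0.28,0.04],[0.0085,-0.048,0,0,0,0.35,0.04]]

```text
clock: 12.9
ee_pos: [0.4558, -0.0799, 0.0783]
tool_rot: [180.0, -0.1, -13.8]
ft_force: [0.7, -0.4, 0.8]
gripper_width: 0.0397
grasp_force: 0.0
```

drive_tool:
  motion:
    - [[0,-0.01,0,0,0,0.07,0.04],[0.0015,-0.02,0,0,0,0.14,0.04],[0.003,-0.029,0,0,0,0.21,0.04],[0.0055,-0.039,0,0,0,0.28,0.04],[0.008,-0.048,0,0,0,0.35,0.04]]

```text
clock: 13.4
ee_pos: [0.4749, -0.0351, 0.0783]
tool_rot: [-180.0, -0.1, -33.8]
ft_force: [-0.7, -0.2, -0.8]
gripper_width: 0.0403
grasp_force: 0.3
```

```bash
python3 - <<'E'
from h import *
st()
E
```

```text
r 0.1395 ang 147.1 yaw -33.8 F [-0.7 -0.2 -0.8] 13.4
```

drive_tool:
  motion:
    - [[0,-0.005,0,0,0,0.035,0.04],[0,-0.009,0,0,0,0.06,0.04]]

```text
clock: 13.6
ee_pos: [0.4802, -0.0277, 0.0784]
tool_rot: [-180.0, -0.1, -37.2]
ft_force: [-0.4, -0.1, -0.1]
gripper_width: 0.0396
grasp_force: 0.0
```

drive_tool:
  motion:
    - [[0,0.01,0,0,0,-0.07,0.04],[0.0015,0.02,0,0,0,-0.14,0.04],[0.003,0.029,0,0,0,-0.21,0.04],[0.0055,0.039,0,0,0,-0.28,0.04],[0.0085,0.048,0,0,0,-0.35,0.04]]

```text
clock: 14.1
ee_pos: [0.4583, -0.0718, 0.0785]
tool_rot: [-180.0, -0.2, -16.9]
ft_force: [4.2, 3.0, -0.5]
gripper_width: 0.0401
grasp_force: 2.2
```

drive_tool:
  motion:
    - [[0,0.01,0,0,0,-0.07,0.04],[0.0015,0.02,0,0,0,-0.14,0.04],[0.003,0.029,0,0,0,-0.21,0.04],[0.0055,0.039,0,0,0,-0.28,0.04],[0.008,0.048,0,0,0,-0.35,0.04]]

```text
clock: 14.6
ee_pos: [0.4519, -0.1201, 0.0785]
tool_rot: [179.9, -0.2, 3.2]
ft_force: [2.7, 4.0, -0.3]
gripper_width: 0.0402
grasp_force: 2.0
```

drive_tool:
  motion:
    - [[0,0.01,0,0,0,-0.07,0.04],[0.0015,0.02,0,0,0,-0.14,0.04],[0.003,0.029,0,0,0,-0.21,0.04],[0.0055,0.039,0,0,0,-0.28,0.04],[0.008,0.049,0,0,0,-0.35,0.04]]

```text
clock: 15.1
ee_pos: [0.4621, -0.1684, 0.0784]
tool_rot: [179.9, -0.1, 23.2]
ft_force: [0.8, 4.9, 0.7]
gripper_width: 0.0397
grasp_force: 2.1
```

drive_tool:
  motion:
    - [[0,0.01,0,0,0,-0.07,0.04],[0.0015,0.02,0,0,0,-0.14,0.04],[0.003,0.029,0,0,0,-0.21,0.04],[0.0055,0.039,0,0,0,-0.28,0.04],[0.0085,0.048,0,0,0,-0.35,0.04]]

```text
clock: 15.6
ee_pos: [0.4883, -0.209, 0.0783]
tool_rot: [180.0, -0.0, 43.3]
ft_force: [-0.5, 5.5, 1.0]
gripper_width: 0.0399
grasp_force: 2.1
```

```bash
python3 - <<'E'
from h import *
st()
E
```

```text
r 0.1427 ang 223.4 yaw 43.3 F [-0.5  5.5  1. ] 15.6
```

Two strokes give roughly 2.2 to 2.6 rad. A third one adds margin.

drive_tool:
  motion:
    - [[0,-0.01,0,0,0,0.07,0.04],[0.0015,-0.02,0,0,0,0.14,0.04],[0.003,-0.029,0,0,0,0.21,0.04],[0.005,-0.039,0,0,0,0.28,0.04],[0.008,-0.048,0,0,0,0.35,0.04]]

```text
clock: 16.1
ee_pos: [0.4616, -0.1686, 0.0785]
tool_rot: [179.9, -0.1, 22.9]
ft_force: [0.3, -1.0, -0.8]
gripper_width: 0.0398
grasp_force: 0.8
```

drive_tool:
  motion:
    - [[0,-0.01,0,0,0,0.07,0.04],[0.0015,-0.02,0,0,0,0.14,0.04],[0.003,-0.029,0,0,0,0.21,0.04],[0.0055,-0.039,0,0,0,0.28,0.04],[0.0085,-0.048,0,0,0,0.35,0.04]]

```text
clock: 16.6
ee_pos: [0.4505, -0.1208, 0.0784]
tool_rot: [179.9, -0.1, 2.9]
ft_force: [0.3, -0.9, 1.5]
gripper_width: 0.0403
grasp_force: 0.4
```

drive_tool:
  motion:
    - [[0,-0.01,0,0,0,0.07,0.04],[0.0015,-0.02,0,0,0,0.14,0.04],[0.003,-0.029,0,0,0,0.21,0.04],[0.0055,-0.039,0,0,0,0.28,0.04],[0.0085,-0.048,0,0,0,0.35,0.04]]

```text
clock: 17.1
ee_pos: [0.4565, -0.0723, 0.0783]
tool_rot: [180.0, -0.1, -17.2]
ft_force: [-1.4, 0.2, 0.3]
gripper_width: 0.0402
grasp_force: 0.1
```

drive_tool:
  motion:
    - [[0,-0.01,0,0,0,0.07,0.04],[0.0015,-0.02,0,0,0,0.14,0.04],[0.003,-0.029,0,0,0,0.21,0.04],[0.0055,-0.039,0,0,0,0.28,0.04],[0.008,-0.047,0,0,0,0.34,0.04]]

```text
clock: 17.6
ee_pos: [0.4779, -0.0296, 0.0783]
tool_rot: [-180.0, -0.1, -36.7]
ft_force: [-1.0, -0.3, -0.3]
gripper_width: 0.04
grasp_force: 0.6
```

```bash
python3 - <<'E'
from h import *
st()
E
```

```text
r 0.1402 ang 144.5 yaw -36.7 F [-1.  -0.3 -0.3] 17.6
```

drive_tool:
  motion:
    - [[0,0.01,0,0,0,-0.07,0.04],[0.0015,0.02,0,0,0,-0.14,0.04],[0.003,0.029,0,0,0,-0.21,0.04],[0.0055,0.039,0,0,0,-0.28,0.04],[0.0085,0.048,0,0,0,-0.35,0.04]]

```text
clock: 18.1
ee_pos: [0.4562, -0.0741, 0.0784]
tool_rot: [180.0, -0.1, -16.3]
ft_force: [0.7, 0.0, -0.5]
gripper_width: 0.0393
grasp_force: 0.3
```

drive_tool:
  motion:
    - [[0,0.01,0,0,0,-0.07,0.04],[0.0015,0.02,0,0,0,-0.14,0.04],[0.003,0.029,0,0,0,-0.21,0.04],[0.0055,0.039,0,0,0,-0.28,0.04],[0.008,0.048,0,0,0,-0.35,0.04]]

```text
clock: 18.6
ee_pos: [0.4508, -0.1224, 0.0785]
tool_rot: [179.9, -0.2, 3.7]
ft_force: [3.2, 4.1, -0.4]
gripper_width: 0.0401
grasp_force: 2.0
```

drive_tool:
  motion:
    - [[0,0.01,0,0,0,-0.07,0.04],[0.0015,0.02,0,0,0,-0.14,0.04],[0.003,0.029,0,0,0,-0.21,0.04],[0.0055,0.039,0,0,0,-0.28,0.04],[0.008,0.048,0,0,0,-0.35,0.04]]

```text
clock: 19.1
ee_pos: [0.4614, -0.1696, 0.0784]
tool_rot: [179.9, -0.1, 23.8]
ft_force: [1.0, 5.3, 0.6]
gripper_width: 0.0396
grasp_force: 2.1
```

drive_tool:
  motion:
    - [[0,0.01,0,0,0,-0.07,0.04],[0.001,0.017,0,0,0,-0.12,0.04],[0.001,0.012,0,0,0,-0.12,0.06],[0.001,0.011,0,0,0,-0.12,0.065],[0.001,0.011,0,0,0,-0.12,0.065]]

```text
clock: 19.6
ee_pos: [0.4659, -0.1784, 0.0777]
tool_rot: [180.0, -0.0, 30.5]
ft_force: [-0.5, 0.4, -1.0]
gripper_width: 0.0652
grasp_force: 0.0
```

drive_tool:
  motion:
    - [[0,0,-0.02,0,0,0,0.065],[0,0,-0.05,0,0,0,0.065],[0,0,-0.09,0,0,0,0.065],[0,0,-0.13,0,0,0,0.065],[0,0,-0.16,0,0,0,0.065]]

```text
clock: 20.1
ee_pos: [0.4661, -0.1787, 0.2399]
tool_rot: [179.9, -0.1, 30.5]
ft_force: [0.1, -0.4, -0.6]
gripper_width: 0.065
grasp_force: 0.0
```

drive_tool:
  motion:
    - [[-0.02,0.03,0,0,0,0,0.065],[-0.04,0.07,0,0,0,0,0.065],[-0.05,0.11,0,0,0,0,0.065],[-0.05,0.15,0,0,0,0,0.065],[-0.05,0.19,0,0,0,0,0.065]]

```text
clock: 20.6
ee_pos: [0.5196, -0.3693, 0.2375]
tool_rot: [180.0, -0.0, 30.4]
ft_force: [-0.4, 0.0, 0.2]
gripper_width: 0.0654
grasp_force: 0.0
```

```bash
python3 - <<'E'
from h import *
st()
c=capture("side");a=cv2.resize(c["color"][160:260,200:320],None,fx=5,fy=5,interpolation=cv2.INTER_CUBIC)[:,:400]
c=capture("top");b=cv2.resize(c["color"][180:305,245:345],None,fx=4,fy=4,interpolation=cv2.INTER_CUBIC)
cv2.imwrite("pics/f.png",np.hstack([a,b]))
E
```

```text
r 0.2683 ang 254.3 yaw 30.4 F [-0.4  0.   0.2] 20.6
```

View pics/f.png

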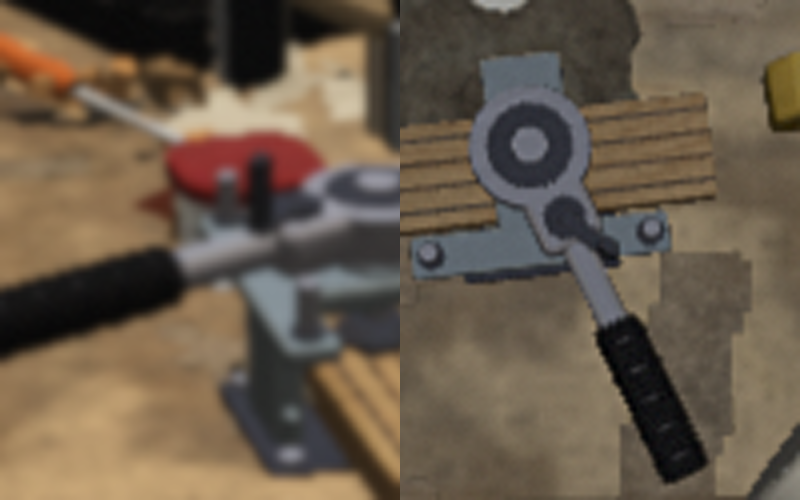

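The final view shows the tab leaning right (+), at about (605,245) in the right half, and the strip, pins and neighbours in place. The driven arcs add up to at least 2.7 rad. I'll check the foot's rise numerically before handing in.

```bash
python3 - <<'E'
from h import *
c=capture("side")
for im in(cv2.imread("pics/side0.png"),c["color"]):
    r=im[218:242,264:288].astype(int);m=(r.max(2)<75);y,x=np.nonzero(m);print(m.sum(),x.mean()+264,y.mean()+218,y.max()+218)
k=proj(c,[[.592,-.111,.03],[.592,-.111,.038]]);print(k)
E
```

```text
226 274.88495575221236 225.92477876106196 241
198 274.69191919191917 224.0909090909091 241
[[273.71022238 232.30527728]
 [273.73674867 229.08104572]]
```

```bash
python3 - <<'E'
from h import *
c=capture("side")
for im in(cv2.imread("pics/side0.png"),c["color"]):
    print(im[218:240,272:278].mean((1,2)).round().astype(int))
E
```

```text
[ 73  54  46  46  52  57  57  54  52  52  55  56  57  55  51  51  75 106
 120 120 118 117]
[ 79  58  50  48  51  55  59  61  61  60  56  51  63  93 115 122 124 128
 131 129 126 125]
```

The foot's lower edge rose about 3.5 px, which is about 8.5 mm or 2.9 rad. I'm handing in.

```bash
python3 -c "
from rig import sign_off
print(sign_off())"
```

```text
the job is handed in; nothing more can be done
None
```

The job is handed in: the lever is fully on the loosening side, the screw is backed off by about 2.9 rad (estimated from the foot's rise of about 8.5 mm), the foot is clear of the strip, and the ratchet is still on the screw with the strip and the things around it apparently undisturbed.

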